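Set up the moulding frame for a batch of figures

ROBOT

A 7-joint arm with a two-finger parallel gripper is mounted at the origin on a cart in front of the work surface, level with it; the furniture and walls round the work are solid. World frame = base frame: x ahead of the robot, y to its left, z up, the work surface at z = 0. Lengths are in m, angles in rad, forces in N, time in s.
With the tool pointing down it reaches from about 0.4 to 0.9 m from the base axis. Payload 5.6 kg.
Tool frame: the origin (TCP) lies midway between the tips of the shut fingers; the grasp point (between the pads) lies 19 mm behind it; z points along the fingers, y is the line along which they close (so a half turn about z gives the same grasp; the last joint's range is limited). The gripper opens to 92 mm and grips with 3 to 60 N. Pads are 20 mm wide; open, the fingers measure 128 mm over their backs; the gripper's body (75 mm by 189 mm) begins 69 mm behind the grasp point.
Start: joints at [1.246, 0.468, -0.012, 1.603, 0.006, 1.071, -0.056], TCP at [0.181, -0.624, 0.215] pointing down, gripper open.
Joint ranges: [-2.53, 2.53], [-0.31, 2.02], [-1.57, 1.55], [0.28, 2.44], [-1.29, 4.43], [0.15, 1.84], [-2.92, 2.92]. Speed limits (rad/s): [2.57, 2.57, 3.14, 3.14, 3.14, 3.14, 3.14].

INTERFACE

Orientations are given as a 3x3 rotation matrix whose columns are the frame's x, y, z axes.
In Python, from station import env, effector, solver, viewer, workorder, search_frame, tip_of gives the robot as it stands. Calls block until the motion is done:
- env.reach(position, orientation): joint-space move of the TCP to a pose.
- env.movel(position, frame=None, rate=0.15): straight line of the TCP; frame=None keeps the orientation; rate is the mean speed in m/s.
- env.goto_joints(angles): joint-space move.
- effector.release() and effector.grasp(squeeze=None): open the fingers fully, or close them until they stop; squeeze is the grip in N (None keeps the last).
- env.pause(seconds).
- solver.inverse_kinematics(position, orientation): joint angles nearest the present ones, or None.
- env.sense(): the state.
- viewer.read_camera(name): name is "scene" or "top"; returns (picture, depth): 420x560x3 uint8, red, green, blue; 420x560 float32, m along the optical axis (not along the pixel's ray), 0 where there is no reading.
- viewer.camera_info(name): a dict with "intrinsics" (3x3 intrinsics, pixels), "eye" and "rotation" of the camera in the world. Camera axes: x right, y up, looking along -z (the intrinsics and any distortion apply to the point x, -y, -z); pixel columns grow to the right and rows downward; lengths in m; the calibration is good to about 2 mm. A picture is of the moment at which its call begins. camera_info takes no time and is no camera call.
A pose or a line that the arm cannot do raises env.PlanningError and nothing moves.
- workorder.finish_job(): hands the job in; it is judged then, once.
Trained networks look in the newest picture that a camera, given by its name, has taken for a name from the list of things; names that differ only in an ending like _2 or _b are one class to them, and where a whole thing is asked for, a point or a joint stands for the part that bears it (a point fixed in the world has none). Each returns a list of dicts, best first, with "score" (0 to 1); they miss things now and then, are a little off and sometimes report something else, mostly with a low value. They report only what shows in the picture. A call takes as long as a camera call.
- search_frame(camera, name): "at" ([x, y, z] in m, in world coordinates, good to about 4 mm: the middle of the surface that is visible of it).
- tip_of(camera, name): "at" ([x, y, z] in m, in world coordinates, good to about 4 mm: a listed point, or the origin of a listed thing).
The state is a dict: "t": time; "joint_positions": joint angles; "joint_velocities": joint speeds; "tau": joint torques, N m; "ee_pos": TCP position; "tcp_rot": TCP orientation; "wrist_force": force on the tool from outside, world axes, zero at the start; "moment": the same for the moment, N m; "gripper_width": finger opening in m; "grasp_force": force on a finger pad.
Only numpy, scipy, OpenCV 4.12 (cv2) and the standard library are available. Lean on these libraries where they do the work, as an engineer would, in place of code of your own. Each camera call takes 0.05 s, during which the arm holds its last target. There are 200 camera calls.

TASK

Set up the moulding frame for casting: stand every figure on the bench upright on the floor of the frame, with about a centimetre of space between the figures and to the walls, and shut both side gates. Pull the two steel locking pins out of their stand and push one down through the knuckles of each gate until its collar sits on the top knuckle. Leave the needle file in the stand and do not disturb the other things on the bench.

Things in the scene. Friction and masses are not known exactly. Their poses are not given: they have to be found in the camera images.
- frame: moulding frame, fixed: plywood board 220 x 280 x 10 mm, front and back walls of 12 mm plate (tops at z = 82 mm), two hinged side gates. Origin: centre of the board's underside, on the bench; x from front wall to back wall (away from the robot, within 0.12 rad), y to the left gate. Shut, the walls enclose 130 mm (x) by 200 mm (y), centred on the origin, open at the top
- cavity (a point): centre of the frame's floor inside the walls (top of the board, 10 mm above the frame's origin), axes as the frame's
- gate_left (a joint): left (+y) side gate: upright plate 12 mm thick, z = 12 to 82 mm, hinge axis at x = 77, y = +117 mm in the frame's axes. Shut, its outer face is at y = +112 mm and it reaches from x = 77 to -74 mm (its knuckle to -94.5). Value: angle in rad, 0 = shut against its stop, grows as the front end swings outwards (to +y), to 1.3. Stays where left; push it (about 1 N) on the outer face near the front end
- gate_right (a joint): right (-y) side gate: upright plate 12 mm thick, z = 12 to 82 mm, hinge axis at x = 77, y = -117 mm in the frame's axes. Shut, its outer face is at y = -112 mm and it reaches from x = 77 to -74 mm (its knuckle to -94.5). Value: angle in rad, 0 = shut against its stop, grows as the front end swings outwards (to -y), to 1.3. Stays where left; push it (about 1 N) on the outer face near the front end
- gate_left_knuckle (a point): top centre of the bore in the knuckle at the free end of the left gate, 62 mm above the bench; 162 mm in front of the hinge axis and 11 mm inside it when shut; moves with the gate
- gate_right_knuckle (a point): the same on the right gate
- left_bore (a point): centre of the mouth of the upper fixed knuckle at the left front corner, outside the walls, 84 mm above the bench; axes as the frame's. Knuckles are upright tubes 19 mm outside, bore 13 mm; two are fixed (z = 20 to 40 and 64 to 84 mm) and the gate's comes in line between them (42 to 62 mm) when shut. A pin fully home has its origin here
- right_bore (a point): the same at the right front corner
- pin_stand: wooden stand, fixed: base 62 x 155 mm, top plate 50 x 153 mm with its upper face 84 mm above the bench and three 13 mm holes in a row at y = -45, 0 and +45 mm in its own axes; two hold the locking pins and one a needle file, in any order. Origin: centre of the underside; x across the row, y along it
- pin_a: steel locking pin, 102 mm, 70 g. Origin: underside of its collar, z up. Collar 22 mm in diameter, 4 mm thick; above it a knurled grip 14 mm in diameter, z = 4 to 30 mm; below it the shank, 10 mm in diameter, to z = -72 mm, the last 10 mm tapered to a 4.4 mm tip. Starts upright in a hole of the stand, collar on the stand's top: raise it over 72 mm to free it. Either pin fits either gate
- pin_b: steel locking pin, 102 mm, 70 g. Origin: underside of its collar, z up. Collar 22 mm in diameter, 4 mm thick; above it a knurled grip 14 mm in diameter, z = 4 to 30 mm; below it the shank, 10 mm in diameter, to z = -72 mm, the last 10 mm tapered to a 4.4 mm tip. Starts upright in a hole of the stand, collar on the stand's top: raise it over 72 mm to free it. Either pin fits either gate
- needle_file: needle file with a turned wooden handle and a brass ferrule, in one hole of the pin stand; reaches 41 mm above the stand's top. Origin: underside of the ferrule. To be left in the stand
- figure_1: primed grey miniature on a round cork set in a round wooden foot; foot 44 mm in diameter, 12 mm high; cork 25 mm in diameter, to z = 28 mm (grasp it there); figure above it about 14 mm across, 68 mm high overall; 90 g. Origin: centre of the underside, z up. Two or all three of the figures are present
- figure_2: primed brown miniature on a round cork set in a round wooden foot; foot 44 mm in diameter, 12 mm high; cork 25 mm in diameter, to z = 28 mm (grasp it there); figure above it about 14 mm across, 68 mm high overall; 90 g. Origin: centre of the underside, z up. Two or all three of the figures are present
- figure_3: primed grey miniature on a round cork set in a round wooden foot; foot 44 mm in diameter, 12 mm high; cork 25 mm in diameter, to z = 28 mm (grasp it there); figure above it about 14 mm across, 68 mm high overall; 90 g. Origin: centre of the underside, z up. Two or all three of the figures are present
- putty_pot: flat round pot, 54 mm in diameter, 31 mm high; bystander
- bottle: small bottle, 33 mm in diameter, 46 mm high; bystander

How it is judged:
At the end, for the whole second after the job is handed in: Both gates shut (0.04 rad), an upright pin through each gate's knuckles, within 4 mm of the bore axis and with its collar within 4 mm of the top knuckle; every figure stands still and upright (0.12 rad) on the floor, 4 mm or more clear of walls and of other figures (value of joint each of gate_left, gate_right below 0.04 rad and (((horizontal distance between pin_a and left_bore below 0.004 m and z of pin_a in the frame of left_bore between -0.004 and 0.004 m and angle between pin_a's own z axis and vertical below 0.08 rad) and (horizontal distance between pin_b and right_bore below 0.004 m and z of pin_b in the frame of right_bore between -0.004 and 0.004 m and angle between pin_b's own z axis and vertical below 0.08 rad)) or ((horizontal distance between pin_b and left_bore below 0.004 m and z of pin_b in the frame of left_bore between -0.004 and 0.004 m and angle between pin_b's own z axis and vertical below 0.08 rad) and (horizontal distance between pin_a and right_bore below 0.004 m and z of pin_a in the frame of right_bore between -0.004 and 0.004 m and angle between pin_a's own z axis and vertical below 0.08 rad))) and x of figure_1 in the frame of cavity between -0.039 and 0.039 m and y of figure_1 in the frame of cavity between -0.074 and 0.074 m and z of figure_1 in the frame of cavity between -0.006 and 0.006 m and angle between each of figure_1, figure_2, figure_3's own z axis and vertical below 0.12 rad and linear speed of each of figure_1, figure_2, figure_3 below 0.02 m/s and x of figure_2 in the frame of cavity between -0.039 and 0.039 m and y of figure_2 in the frame of cavity between -0.074 and 0.074 m and z of figure_2 in the frame of cavity between -0.006 and 0.006 m and x of figure_3 in the frame of cavity between -0.039 and 0.039 m and y of figure_3 in the frame of cavity between -0.074 and 0.074 m and z of figure_3 in the frame of cavity between -0.006 and 0.006 m and horizontal distance between each of figure_2, figure_3 and figure_1 above 0.048 m and horizontal distance between figure_3 and figure_2 above 0.048 m); the robot touches nothing.
It fails at once if the needle file is pulled from the stand (distance of needle_file from where it was at the start of the episode above 0.03 m).
It fails at once if a bystander (putty pot, bottle) is pushed more than 4 cm (distance of any of putty_pot, bottle from where it was at the start of the episode above 0.04 m).
Of figure_1, figure_2, figure_3 only 2 to 3 are there at a start; the rules pass over those that are not, and their reading is None.
At some moment in a run one of figure_1, figure_2, figure_3 may be knocked a few centimetres aside while the robot is not near it.
It also fails if it takes over 210 s, if anything falls off the work surface, if the arm or the gripper's body presses on something with over 40 N, if the wrist force passes 120 N, or if a joint passes its speed limit or range.

## Working session

There is one attempt and no reset: what is moved stays moved. The work goes in short steps, each a Python script; the robot and the scene stay as the last script left them, time stands still between calls to the robot, and variables do not carry over. Pictures are saved under pics/ and viewed, at most 14 in all, crops included, and the job is handed in when it is done.

```bash
mkdir -p pics; ls; cat > h.py <<'E'
import numpy as np, cv2
from station import env, effector, solver, viewer, workorder, search_frame, tip_of
def snap(cam,name=None):
    p,d=viewer.read_camera(cam)
    if name: cv2.imwrite(f'pics/{name}.png',p[:,:,::-1])
    return p,d
def cloud(cam,d):
    i=viewer.camera_info(cam);K=np.array(i['intrinsics']);R=np.array(i['rotation']);e=np.array(i['eye'])
    v,u=np.mgrid[:d.shape[0],:d.shape[1]]
    P=np.stack([(u-K[0,2])/K[0,0]*d,-(v-K[1,2])/K[1,1]*d,-d],-1)
    W=P@R.T+e; W[d==0]=np.nan
    return W
def proj(cam,pt):
    i=viewer.camera_info(cam);K=np.array(i['intrinsics']);R=np.array(i['rotation']);e=np.array(i['eye'])
    c=(np.asarray(pt)-e)@R; return np.array([K[0,2]+K[0,0]*c[0]/-c[2],K[1,2]-K[1,1]*c[1]/-c[2]])
E
python3 - <<'E'
from h import *
for c in ('scene','top'):
    i=viewer.camera_info(c); print(c,{k:np.round(v,3).tolist() if not isinstance(v,str) else v for k,v in i.items()})
    p,d=snap(c,c+'0')
    for n in ['frame','gate_left','gate_right','pin_stand','pin_a','needle_file','figure_1','figure_2','putty_pot','bottle']:
        print(n,'S',[(np.round(x['at'],3).tolist(),round(x['score'],2)) for x in search_frame(c,n)][:4])
    for n in ['frame','cavity','gate_left_knuckle','gate_right_knuckle','left_bore','right_bore','pin_stand','pin_a','needle_file','figure_1','figure_2']:
        print(n,'T',[(np.round(x['at'],3).tolist(),round(x['score'],2)) for x in tip_of(c,n)][:4])
print(env.sense()['t'])
E
```

```text
pics
station.py
scene {'intrinsics': [[388.193, 0.0, 275.564], [0.0, 388.193, 217.483], [0.0, 0.0, 1.0]], 'eye': [0.133, 0.578, 0.562], 'rotation': [[-0.844, 0.26, -0.469], [-0.536, -0.448, 0.715], [-0.024, 0.855, 0.518]]}
frame S []
gate_left S [([0.588, 0.161, 0.072], 0.89)]
gate_right S [([0.632, -0.165, 0.054], 0.89)]
pin_stand S [([0.444, -0.288, 0.04], 0.77)]
pin_a S [([0.453, -0.292, 0.1], 0.64)]
needle_file S []
figure_1 S [([0.467, 0.126, 0.014], 0.66), ([0.451, 0.258, 0.015], 0.56)]
figure_2 S [([0.467, 0.126, 0.014], 0.66), ([0.451, 0.258, 0.015], 0.56)]
putty_pot S [([0.69, 0.247, 0.029], 0.75), ([0.63, -0.168, 0.053], 0.44)]
bottle S [([0.438, -0.09, 0.029], 0.84)]
frame T [([0.613, -0.025, -0.001], 0.95)]
cavity T [([0.617, -0.023, 0.011], 0.61)]
gate_left_knuckle T [([0.554, 0.186, 0.06], 0.97), ([0.615, -0.022, 0.009], 0.28)]
gate_right_knuckle T [([0.564, -0.23, 0.062], 0.86)]
left_bore T [([0.528, 0.082, 0.079], 0.68)]
right_bore T [([0.539, -0.134, 0.083], 0.97)]
pin_stand T [([0.456, -0.346, -0.002], 0.91)]
pin_a T [([0.455, -0.296, 0.087], 0.59), ([0.454, -0.338,
[... 1028 characters left out ...]
022, 0.001], 0.85)]
cavity T [([0.616, -0.022, 0.01], 0.69)]
gate_left_knuckle T [([0.551, 0.192, 0.06], 0.63)]
gate_right_knuckle T [([0.564, -0.228, 0.061], 0.82)]
left_bore T [([0.528, 0.085, 0.08], 0.97), ([0.452, -0.296, 0.084], 0.41)]
right_bore T [([0.535, -0.133, 0.084], 0.84)]
pin_stand T [([0.457, -0.342, -0.003], 0.83), ([0.459, -0.386, 0.081], 0.29)]
pin_a T [([0.451, -0.295, 0.084], 0.55), ([0.454, -0.346, 0.081], 0.47)]
needle_file T [([0.458, -0.386, 0.084], 0.39)]
figure_1 T [([0.475, 0.124, -0.0], 0.82), ([0.455, 0.247, -0.004], 0.52), ([0.456, -0.343, 0.083], 0.38)]
figure_2 T [([0.475, 0.124, -0.0], 0.82), ([0.455, 0.247, -0.004], 0.52), ([0.456, -0.343, 0.083], 0.38)]
2.2
```

View pics/scene0.png

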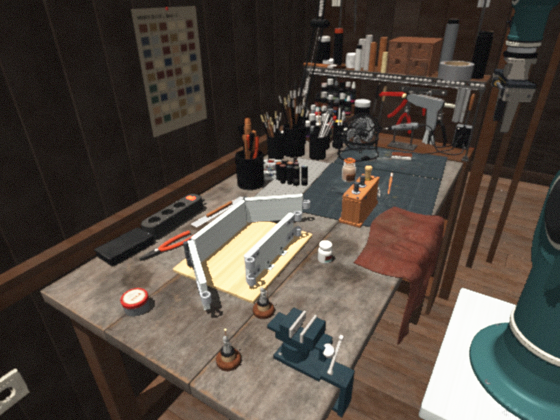

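View pics/top0.png

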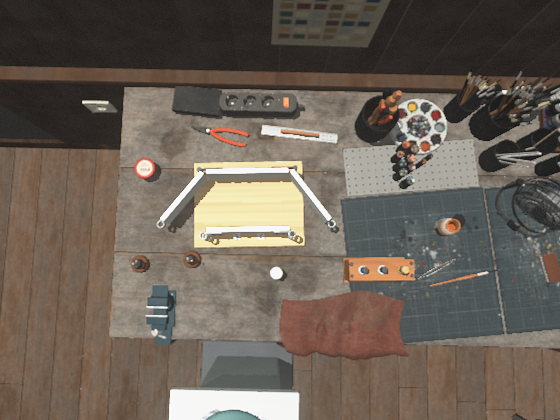

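Two figures show: scene (263,303) and (227,355), top (192,260) and (140,264). The pins are in the near two holes (top (363,270), (383,270)) and the file is at (405,270). Next I'll take finer measurements from both views.

```bash
python3 - <<'E'
from h import *
from scipy.optimize import least_squares
tiles=[]
for c in ('scene','top'):
    p,d=snap(c); W=cloud(c,d).reshape(-1,3); W=W[~np.isnan(W[:,0])]
    f0=np.array([.6165,-.0215,.041])
    def loc(q,W=W): 
        cs,sn=np.cos(q[2]),np.sin(q[2]); D=W[:,:2]-q[:2]; return np.c_[D@[cs,sn],D@[-sn,cs]]
    # wall-top points
    L=loc(f0); m=(W[:,2]>.070)&(W[:,2]<.09)
    for nm,x0 in (('front',-.071),('back',.071)):
        s=m&(abs(L[:,0]-x0)<.014)&(abs(L[:,1])<.085)
        a=np.polyfit(L[s,1],L[s,0],1); print(c,nm,s.sum(),'slope,off',a.round(4),'pct x',np.percentile(L[s,0],[5,50,95]).round(4),'z',np.median(W[s,2]).round(4))
    bp=(W[:,2]>.003)&(W[:,2]<.014)&(abs(L[:,0])<.13)&(abs(L[:,1])<.16)
    print('board x,y extents',np.percentile(L[bp,0],[.5,99.5]).round(4),np.percentile(L[bp,1],[.5,99.5]).round(4), 'z',np.median(W[bp,2]).round(4))
    b=(abs(W[:,0]-.6)<.05)&(abs(W[:,1]-.33)<.1)
    print('bench z',np.median(W[b,2]).round(4))
    for n,y in(('left',.106),('right',-.106)):
        s=(W[:,2]>.081)&(W[:,2]<.09)&(np.hypot(L[:,0]+.085,L[:,1]-y)<.014)
        print(n,s.sum(),W[s].mean(0).round(4) if s.any() else '')
    for n,q in(('f1',(.473,.121)),('f2',(.456,.248))):
        r=np.hypot(W[:,0]-q[0],W[:,1]-q[1]); 
        s=(r<.04)&(W[:,2]>.003)&(W[:,2]<.0135); t=(r<.04)&(W[:,2]>.03)
        P=W[s]; 
        g=least_squares(lambda v:np.maximum(np.hypot(P[:,0]-v[0],P[:,1]-v[1])-.022,0)*3+0.02*(np.hypot(P[:,0]-v[0],P[:,1]-v[1])-.017),q).x
        print(n,s.sum(),P.mean(0).round(4),g.round(4),'upper',t.sum(),W[t].mean(0).round(4),'zmax',W[t,2].max().round(3))
    for n,q in(('p1',(.452,-.2955)),('p2',(.4545,-.342)),('file',(.457,-.387))):
        r=np.hypot(W[:,0]-q[0],W[:,1]-q[1])
        for lo,hi in((.082,.095),(.098,.118),(.118,.13)):
            s=(r<.018)&(W[:,2]>lo)&(W[:,2]<hi)
            if s.any(): print(n,lo,s.sum(),W[s].mean(0).round(4),W[s,2].max().round(4))
    for q in ([.53,.083,.084],[.536,-.133,.084],[.454,-.335,.1]):
        u,v=proj(c,q).astype(int); k=28
        tiles.append(cv2.resize(p[v-k:v+k,u-k:u+k,::-1],(260,260),interpolation=cv2.INTER_CUBIC))
cv2.imwrite('pics/crops.png',np.vstack([np.hstack(tiles[:3]),np.hstack(tiles[3:])]))
E
```

```text
scene front 393 slope,off [ 0.0002 -0.0753] pct x [-0.081  -0.0768 -0.0675] z 0.0805
scene back 355 slope,off [-0.0033  0.0668] pct x [0.063  0.0652 0.0744] z 0.0798
board x,y extents [-0.1122  0.1039] [-0.137   0.1418] z 0.0091
bench z -0.0009
left 34 [0.5258 0.082  0.0826]
right 22 [ 0.5346 -0.1293  0.0829]
f1 251 [0.4727 0.1229 0.0092] [0.4777 0.118 ] upper 91 [0.4685 0.1201 0.0448] zmax 0.067
f2 285 [0.4491 0.2567 0.0099] [0.4547 0.2507] upper 112 [0.4538 0.2516 0.046 ] zmax 0.067
p1 0.082 74 [ 0.4508 -0.2925  0.0853] 0.0942
p1 0.098 34 [ 0.4523 -0.2943  0.1072] 0.1138
p2 0.082 45 [ 0.4492 -0.3392  0.086 ] 0.0931
p2 0.098 34 [ 0.4539 -0.3392  0.1068] 0.1143
file 0.082 40 [ 0.4507 -0.3835  0.0865] 0.0945
file 0.098 39 [ 0.4548 -0.382   0.1086] 0.118
file 0.118 21 [ 0.4547 -0.3833  0.1217] 0.1247
top front 403 slope,off [-0.0022 -0.0718] pct x [-0.0786 -0.0716 -0.0657] z 0.0822
top back 424 slope,off [-0.0031  0.0705] pct x [0.065  0.0701 0.0773] z 0.0819
board x,y extents [-0.1248  0.1252] [-0.1538  0.1526] z 0.0103
bench z 0.0004
left 29 [0.5281 0.0799 0.0841]
right 33 [ 0.5367 -0.1295  0.0844]
f1 213 [0.4745 0.1181 0.0084] [0.4757 0.1205] upper 37 [0.4716 0.1163 0.0477] zmax 0.07
f2 176 [0.4571 0.2465 0.0084] [0.4581 0.2489] upper 44 [0.4573 0.2476 0.049 ] zmax 0.066
p1 0.082 139 [ 0.4508 -0.2933  0.0859] 0.094
p1 0.098 36 [ 0.455  -0.2965  0.1123] 0.117
p1 0.118 1 [ 0.4513 -0.3025  0.118 ] 0.118
p2 0.082 137 [ 0.4545 -0.3405  0.086 ] 0.0943
p2 0.098 37 [ 0.456  -0.3414  0.112 ] 0.1171
p2 0.118 2 [ 0.4591 -0.3431  0.1201] 0.1209
file 0.082 103 [ 0.4565 -0.3827  0.0858] 0.0944
file 0.098 12 [ 0.4584 -0.3808  0.1063] 0.118
file 0.118 60 [ 0.4578 -0.3864  0.1235] 0.1286
```

View pics/crops.png

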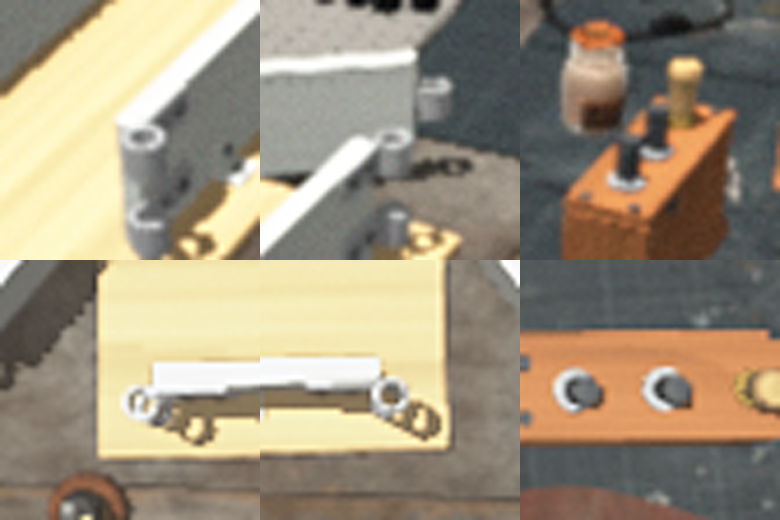

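Bore mouths and pin tops are clear: bore mouths at tile (146,135), (392,135), (141,401) and (390,396), with the left bore in column 1 and the right in column 2. I'll triangulate them.

```bash
cat >> h.py <<'E'
def ray(c,uv):
    i=viewer.camera_info(c);K=np.array(i['intrinsics'])
    d=np.array(i['rotation'])@[(uv[0]-K[0,2])/K[0,0],-(uv[1]-K[1,2])/K[1,1],-1]
    return np.array(i['eye']),d/np.linalg.norm(d)
def tri(a,b,ca='scene',cb='top'):
    A=np.zeros((3,3));B=np.zeros(3);rs=[ray(ca,a),ray(cb,b)]
    for e,d in rs: M=np.eye(3)-np.outer(d,d);A+=M;B+=M@e
    x=np.linalg.solve(A,B); return x,[np.linalg.norm(np.cross(x-e,d)) for e,d in rs]
def atz(c,uv,z):
    e,d=ray(c,uv); return e+d*(z-e[2])/d[2]
E
python3 - <<'E'
from h import *
Q={'L':([.53,.083,.084],(146,135),(141,141),.084),'R':([.536,-.133,.084],(132,135),(130,136),.084),
'p1':([.454,-.335,.1],(108,142),(65,132),.114),'p2':([.454,-.335,.1],(137,107),(155,131),.114)}
for n,(q,a,b,z) in Q.items():
    px=[]
    for c,t in(('scene',a),('top',b)):
        u=proj(c,q).astype(int); px.append(u-28+(np.array(t)+.5)/(260/56)-.5)
    x,r=tri(*px); print(n,x.round(4),np.round(r,4),atz('scene',px[0],z).round(4),atz('top',px[1],z).round(4))
E
```

```text
L [0.5264 0.0795 0.0831] [0.001 0.001] [0.5248 0.08   0.084 ] [0.5272 0.0799 0.084 ]
R [ 0.5349 -0.1307  0.0847] [0.0004 0.0004] [ 0.5359 -0.1316  0.084 ] [ 0.5347 -0.1309  0.084 ]
p1 [ 0.4541 -0.2986  0.1095] [0.0007 0.0007] [ 0.4515 -0.2895  0.114 ] [ 0.4534 -0.2979  0.114 ]
p2 [ 0.4551 -0.3425  0.113 ] [0.0002 0.0002] [ 0.4546 -0.3402  0.114 ] [ 0.4549 -0.3423  0.114 ]
```

```bash
cat >> h.py <<'E'
YAW=.0413; C=np.array([.6158,-.0222])
LB=np.array([.5268,.0797]); RB=np.array([.5352,-.1311])
def loc2w(x,y): c,s=np.cos(YAW),np.sin(YAW); return C+[c*x-s*y,s*x+c*y]
def rot(th):
    c,s=np.cos(th),np.sin(th); return np.array([[-s,c,0],[c,s,0],[0,0,-1.]])
def ori(xy,z,th):
    q0=np.array(env.sense()['joint_positions']);best=None
    for k in (-1,0,1):
        R=rot(th+k*np.pi); q=solver.inverse_kinematics([*xy,z],R)
        if q is not None and abs(q[6])<2.8:
            e=abs(np.array(q)-q0).max()
            if best is None or e<best[0]: best=(e,R)
    return best[1]
def S(): return env.sense()
def over(xy,z,th):
    R=ori(xy,z,th); env.reach([*xy,z],R); return R
def st(m=''):
    s=S(); print(m,'t',round(s['t'],1),'p',np.round(s['ee_pos'],4),'F',np.round(s['wrist_force'],1),'w',round(s['gripper_width'],4),'gf',round(s['grasp_force'],1))
def figs(cams=('scene','top')):
    out=[]
    for c in cams:
        snap(c)
        for x in tip_of(c,'figure_1'):
            a=np.array(x['at'])
            if x['score']>.4: out.append((c,a.round(4).tolist(),round(x['score'],2)))
    return out
E
python3 - <<'E'
from h import *
st(); print(np.round(S()['tcp_rot'],2))
p,d=snap('top'); W=cloud('top',d).reshape(-1,3)
m=(W[:,2]>.02)&(W[:,2]<.2)&(W[:,0]<.46)&(W[:,0]>.25)&(W[:,1]>.1)&(W[:,1]<.3)&(np.hypot(W[:,0]-.457,W[:,1]-.249)>.03)
print('vice',np.percentile(W[m],[1,50,99],axis=0).round(3))
print(*figs(),sep='\n')
R=over([.457,.2495],.20,np.pi/2+YAW); st()
env.movel([.457,.2495,.10]); st()
E
```

```text
t 2.3 p [ 0.1807 -0.6244  0.2146] F [ 0.  0. -0.] w 0.0922 gf 0.0
[[ 0.96  0.28 -0.  ]
 [ 0.28 -0.96 -0.  ]
 [-0.    0.   -1.  ]]
vice [[0.288 0.157 0.024]
 [0.353 0.178 0.073]
 [0.406 0.203 0.095]]
('scene', [0.4577, 0.2521, 0.0017], 0.81)
('scene', [0.4725, 0.1181, 0.0032], 0.69)
('top', [0.4559, 0.2477, -0.005], 0.73)
('top', [0.4738, 0.1257, 0.0008], 0.5)
 t 5.8 p [0.4575 0.2488 0.1998] F [ 0.1 -0.4 -0.6] w 0.0918 gf 0.0
 t 6.6 p [0.4573 0.2501 0.1007] F [0.3 0.3 0.3] w 0.092 gf 0.0
```

```bash
cat >> h.py <<'E'
def pickfig(xy):
    over(xy,.16,np.pi/2+YAW); env.movel([*xy,.015]); st('down')
    effector.grasp(20); st('grip'); env.movel([*xy,.20]); st('up')
def placefig(x,y):
    t=loc2w(x,y); over(t,.20,np.pi/2+YAW); env.movel([*t,.06])
    z=.06
    while z>.018:
        z-=.002 if z<.034 else .008
        env.movel([*t,z],rate=.05)
        if S()['wrist_force'][2]>4: break
    st('placed'); effector.release(); env.movel([*t,.2]); st('clear')
E
python3 - <<'E'
from h import *
pickfig([.457,.2495]); 
if S()['gripper_width']>.015: placefig(0,.045)
p,d=snap('top','top1'); snap('scene','scene1')
print(*figs(),sep='\n')
E
```

```text
down t 8.0 p [0.4573 0.25   0.0156] F [ 1.  -0.1 -0. ] w 0.0924 gf 0.0
grip t 9.1 p [0.457  0.2495 0.015 ] F [ 0.1 -0.1 -0.6] w 0.024 gf 20.0
up t 10.5 p [0.4566 0.2491 0.1991] F [ 0.1 -0.3 -0.5] w 0.0242 gf 20.0
placed t 14.3 p [0.6144 0.0229 0.025 ] F [-1.4 -0.7  5.3] w 0.0241 gf 20.0
clear t 16.7 p [0.6134 0.0225 0.199 ] F [-1.  -0.  -0.1] w 0.0918 gf 0.0
('scene', [0.6141, 0.0251, 0.0104], 0.75)
('top', [0.4722, 0.1188, 0.0023], 0.65)
```

View pics/scene1.png

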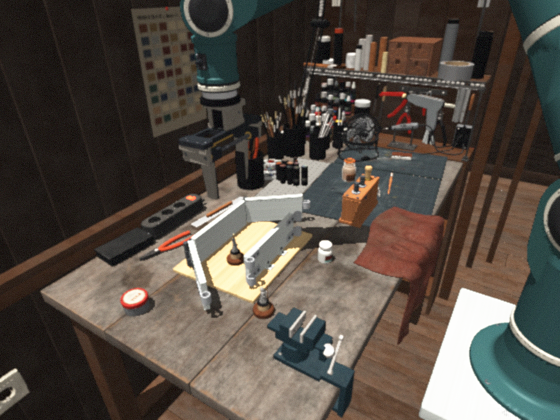

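The first figure stands in the frame at scene (235,255). The second is unmoved at (263,303).

```bash
python3 - <<'E'
from h import *
pickfig([.474,.1195]); 
if S()['gripper_width']>.015: placefig(0,-.045)
p=loc2w(-.02,.24); over(p,.25,np.pi/2+YAW); effector.grasp(10); st('shut')
p,d=snap('top','top2'); snap('scene')
print(*figs(),sep='\n')
for n in('gate_left_knuckle','gate_right_knuckle'):
  for c in('scene','top'): print(n,[(np.round(x['at'],3),round(x['score'],2)) for x in tip_of(c,n)][:2])
E
```

```text
down t 18.9 p [0.4745 0.1198 0.0155] F [-0.2 -0.5 -0.5] w 0.0917 gf 0.0
grip t 19.9 p [0.474  0.1194 0.015 ] F [ 0.7 -1.  -0.6] w 0.0241 gf 20.0
up t 21.3 p [0.4735 0.1193 0.1992] F [ 0.6 -0.5 -0.5] w 0.0241 gf 20.0
placed t 25.1 p [ 0.6181 -0.0671  0.025 ] F [-1.8 -0.4  4.4] w 0.0242 gf 20.0
clear t 27.5 p [ 0.6171 -0.0673  0.1989] F [-0.3  0.4 -1. ] w 0.092 gf 0.0
shut t 29.9 p [0.5859 0.2168 0.25  ] F [ 0.5 -0.3 -0.1] w 0.0005 gf 0.0
('scene', [0.6165, 0.0257, 0.01], 0.75)
('scene', [0.5977, -0.113, 0.0102], 0.66)
('top', [0.5997, -0.1097, 0.0087], 0.58)
('top', [0.6129, 0.0204, 0.0081], 0.56)
gate_left_knuckle [(array([0.554, 0.186, 0.059]), 0.7), (array([0.528, 0.082, 0.083]), 0.19)]
gate_left_knuckle [(array([0.552, 0.195, 0.06 ]), 0.61)]
gate_right_knuckle [(array([ 0.562, -0.231,  0.062]), 0.66), (array([ 0.538, -0.135,  0.083]), 0.35)]
gate_right_knuckle [(array([ 0.566, -0.23 ,  0.058]), 0.66)]
```

View pics/top2.png

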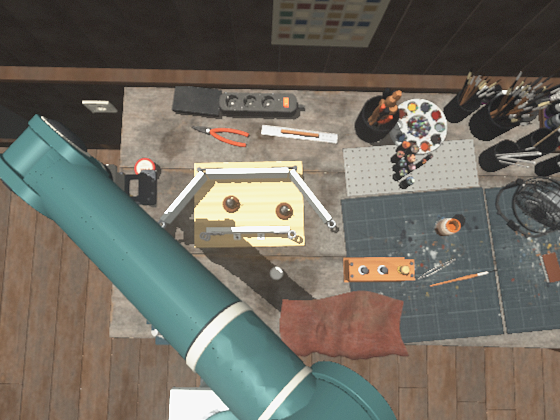

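The second figure, released at (.618,-.067), was knocked to about (.599,-.111) (top px (284,211)), so I'll re-seat it. I'll tilt the closing direction to clear the gate and the front wall.

```bash
python3 - <<'E'
from h import *
th=np.pi/2+YAW-.35
effector.release()
xy=np.array([.599,-.111]); over(xy,.16,th); env.movel([*xy,.05])
z=.05
while z>.026:
    z-=.004; env.movel([*xy,z],rate=.05)
    if S()['wrist_force'][2]>6: print('contact'); break
st('down'); effector.grasp(20); st('grip')
if S()['gripper_width']>.015:
    env.movel([*xy,.04]); t=loc2w(0,-.045); env.movel([*t,.04],rate=.08)
    z=.04
    while z>.02:
        z-=.002; env.movel([*t,z],rate=.05)
        if S()['wrist_force'][2]>4: break
    st('placed')
effector.release(); env.movel([*S()['ee_pos'][:2],.2])
p=loc2w(-.02,.24); over(p,.25,np.pi/2+YAW); effector.grasp(10); st('shut')
print(*figs(),sep='\n'); print(loc2w(0,.045),loc2w(0,-.045))
E
```

```text
down t 35.5 p [ 0.5988 -0.111   0.0257] F [ 0.4  0.2 -0.7] w 0.0918 gf 0.0
grip t 36.5 p [ 0.599  -0.1111  0.026 ] F [-0.2 -0.4  0.6] w 0.0242 gf 20.0
placed t 39.5 p [ 0.6178 -0.0671  0.0258] F [-3.8 -0.9 12.7] w 0.0239 gf 20.0
shut t 44.3 p [0.5859 0.2168 0.25  ] F [-0.6  0.7 -0.1] w 0.0003 gf 0.0
('scene', [0.6181, -0.0683, 0.0078], 0.72)
('scene', [0.6156, 0.0235, 0.0114], 0.69)
('top', [0.6199, -0.0614, 0.0127], 0.73)
('top', [0.6096, 0.018, 0.0051], 0.47)
[0.61394203 0.02276163] [ 0.61765797 -0.06716163]
```

```bash
cat >> h.py <<'E'
def shutgate(sg,z=.045,r=.125):
    th=np.pi/2+YAW
    def pt(a,off):
        n=np.array([np.sin(a),np.cos(a)]); q=np.array([.077,.117])+r*np.array([-np.cos(a),np.sin(a)])+(off-.005)*n
        return loc2w(q[0],sg*q[1])
    p=pt(.9,.024); over(p,.2,th); env.movel([*p,z]); st('side')
    for a in np.arange(.82,.01,-.08): env.movel([*pt(a,.021),z],rate=.06)
    off=.024;hit=0
    p0=pt(0,off);st('near')
    while off>.010:
        env.movel([*pt(0,off),z],rate=.03); env.pause(.1); f=S()['wrist_force'][1]*sg
        print(round(off,4),round(f,1),end='; ')
        if f>6: break
        off-=.001
    st('pushed'); env.movel([*pt(0,.05),z]); p=pt(0,.06); env.movel([*p,.25]); st()
E
python3 - <<'E'
from h import *
shutgate(1)
p,d=snap('scene','scene3'); 
for c in('scene','top'):
    snap(c); print([(np.round(x['at'],3),round(x['score'],2)) for x in tip_of(c,'gate_left_knuckle')][:2])
print(figs(('scene',)))
E
```

```text
side t 46.1 p [0.6212 0.2054 0.0461] F [-0.5  0.9  1. ] w 0.0005 gf 0.0
near t 49.6 p [0.5626 0.1104 0.0449] F [ 0.8 -0.  -0.2] w 0.0003 gf 0.0
0.024 -0.9; 0.023 -1.2; 0.022 -0.3; 0.021 0.6; 0.02 0.1; 0.019 -0.2; 0.018 0.6; 0.017 0.5; 0.016 -0.2; 0.015 3.8; 0.014 5.7; 0.013 9.1; pushed t 53.8 p [0.5626 0.1035 0.0452] F [ 0.3  9.1 -4.1] w 0.0005 gf 3.8
 t 55.7 p [0.5603 0.1474 0.2491] F [ 0.8  0.4 -0.3] w 0.0002 gf 0.0
[(array([0.527, 0.078, 0.056]), 0.71), (array([ 0.456, -0.297,  0.084]), 0.19)]
[(array([0.525, 0.083, 0.058]), 0.56)]
[('scene', [0.6153, -0.067, 0.0129], 0.78), ('scene', [0.6138, 0.0246, 0.0143], 0.52)]
```

View pics/scene3.png

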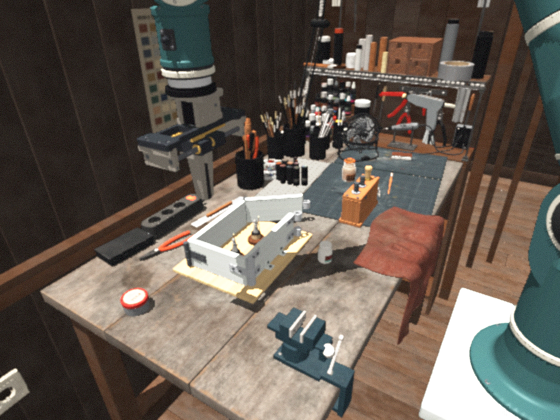

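Left gate shut (scene (215,262)). Next, the right gate and then lift the first pin.

```bash
cat >> h.py <<'E'
def pickpin(xy,th=.034):
    over(xy,.19,th); env.movel([*xy,.13]); z=.13
    while z>.0925:
        z=max(z-.005,.092); env.movel([*xy,z],rate=.05)
        if S()['wrist_force'][2]>5: print('contact');break
    st('down'); effector.grasp(30); st('grip')
    env.movel([*xy,.12],rate=.05); st('up'); env.movel([*xy,.26]); st('free')
E
python3 - <<'E'
from h import *
shutgate(-1)
for c in('scene','top'):
    snap(c); print([(np.round(x['at'],3),round(x['score'],2)) for x in tip_of(c,'gate_right_knuckle')][:2])
effector.release()
print(figs())
pickpin([.4537,-.2975])
snap('scene','scene4');snap('top','top4')
for c in('scene','top'):
    snap(c); print([(np.round(x['at'],3),round(x['score'],2)) for x in tip_of(c,'pin_a')][:3])
E
```

```text
side t 58.8 p [ 0.6402 -0.2482  0.0462] F [ 1.2  0.  -0.3] w 0.0004 gf 0.0
near t 62.3 p [ 0.5737 -0.1589  0.0451] F [-0.2 -0.9  1.2] w 0.0007 gf 0.0
0.024 -0.8; 0.023 -0.5; 0.022 -0.1; 0.021 -0.0; 0.02 0.1; 0.019 0.1; 0.018 -0.4; 0.017 -0.0; 0.016 0.2; 0.015 1.9; 0.014 5.0; 0.013 7.3; pushed t 66.5 p [ 0.5731 -0.1518  0.045 ] F [-0.1 -7.3  1.3] w 0.0002 gf 3.7
 t 68.4 p [ 0.5745 -0.196   0.249 ] F [-0.5 -0.3 -0.7] w 0.0006 gf 0.0
[(array([ 0.536, -0.136,  0.063]), 0.78), (array([0.698, 0.242, 0.   ]), 0.32)]
[(array([ 0.537, -0.133,  0.06 ]), 0.51)]
[('scene', [0.6171, -0.0685, 0.0096], 0.74), ('scene', [0.6139, 0.0276, 0.0124], 0.65), ('scene', [0.4547, -0.296, 0.0855], 0.64), ('top', [0.6215, -0.0636, 0.0116], 0.74), ('top', [0.6102, 0.0219, 0.0053], 0.46)]
down t 73.8 p [ 0.4536 -0.2975  0.0918] F [-0.1 -0.4 -0.5] w 0.0919 gf 0.0
grip t 75.0 p [ 0.4537 -0.2975  0.092 ] F [-0.7  0.6  0.1] w 0.0132 gf 30.0
up t 75.7 p [ 0.4535 -0.2976  0.12  ] F [ 0.2  0.4 -0.5] w 0.013 gf 30.0
free t 76.8 p [ 0.4531 -0.2973  0.2591] F [-0.4 -0.6 -1.2] w 0.0129 gf 30.0
[(array([ 0.452, -0.295,  0.252]), 0.74), (array([ 0.455, -0.34 ,  0.082]), 0.58)]
[(array([ 0.454, -0.297,  0.248]), 0.5)]
```

View pics/scene4.png

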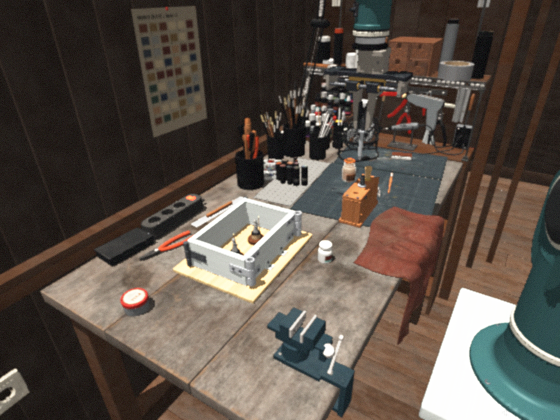

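The pin is held at scene (362,145), and both gates are shut. I'll move above the right bore and compare pin tip and bore mouth in both views.

```bash
cat >> h.py <<'E'
def hover(b,name,z=.172,th=.034):
    R=ori(b,.26,th)
    env.movel([*b,.26],frame=R); env.movel([*b,z]); env.pause(.3); st('hover')
    T=[]
    for c in('scene','top'):
        p,d=snap(c); q=[*b,.110]; u,v=proj(c,q).astype(int); k=32
        T.append(cv2.resize(p[v-k:v+k,u-k:u+k,::-1],(384,384),interpolation=cv2.INTER_CUBIC)); print(c,'origin',u-k,v-k,'scale 6', 'bore exp tile',((proj(c,[*b,.084])-[u-k,v-k]+.5)*6).round(0),'tip exp',((proj(c,[*b,z-.008-.072])-[u-k,v-k]+.5)*6).round(0),'collar exp',((proj(c,[*b,z-.008])-[u-k,v-k]+.5)*6).round(0))
    cv2.imwrite(f'pics/{name}.png',np.hstack(T))
E
python3 - <<'E'
from h import *
hover(RB,'hovR')
E
```

```text
hover t 79.5 p [ 0.5356 -0.1312  0.1727] F [-1.   0.5 -1. ] w 0.0128 gf 30.0
scene origin 265 170 scale 6 bore exp tile [196. 254.] tip exp [196. 237.] collar exp [197.  76.]
top origin 260 200 scale 6 bore exp tile [193. 205.] tip exp [194. 204.] collar exp [204. 189.]
```

View pics/hovR.png

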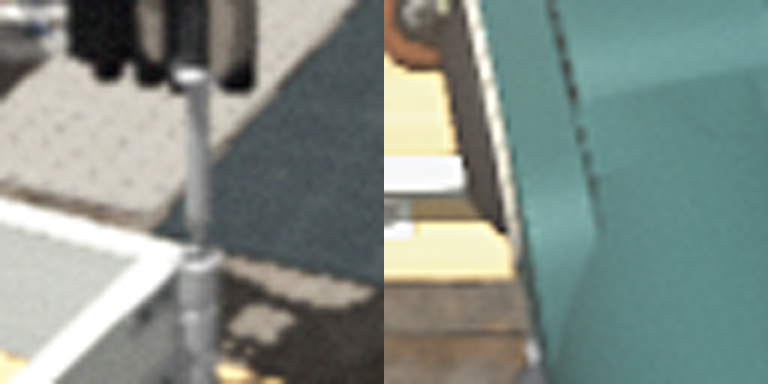

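Tip at tile (202,247), directly over the bore mouth (202,258). The arm blocks the top view, so I'll lower under force guard with a small search.

```bash
cat >> h.py <<'E'
def insert(b,lim=9,zend=.089):
    b=np.array(b,float); off=np.zeros(2); z=S()['ee_pos'][2]; k=0
    K=[np.array([r*np.cos(a),r*np.sin(a)]) for r in(.0015,.003,.0045) for a in np.arange(0,6.2,np.pi/3)]
    while z>zend:
        z-=.002; env.movel([*(b+off),z],rate=.04); F=np.array(S()['wrist_force'])
        if F[2]>lim:
            env.pause(.2); F=np.array(S()['wrist_force'])
        if F[2]>lim:
            if z<.1: print('home?'); break
            print('block z',round(z,4),'off',off.round(4),'F',F.round(1))
            if k>=len(K): return False
            z+=.006; env.movel([*(b+off),z],rate=.05)
            off=K[k];k+=1; env.movel([*(b+off),z],rate=.03)
    st('in'); print('off',off); return z<.1
E
python3 - <<'E'
from h import *
print(insert(RB)); snap('scene','scene5')
p=cv2.imread('pics/scene5.png'); cv2.imwrite('pics/c5.png',cv2.resize(p[150:300,180:340],None,fx=3.5,fy=3.5))
E
```

```text
home?
in t 90.1 p [ 0.5354 -0.1311  0.0918] F [-4.3  0.2 12.1] w 0.0134 gf 30.0
off [0. 0.]
True
```

View pics/c5.png

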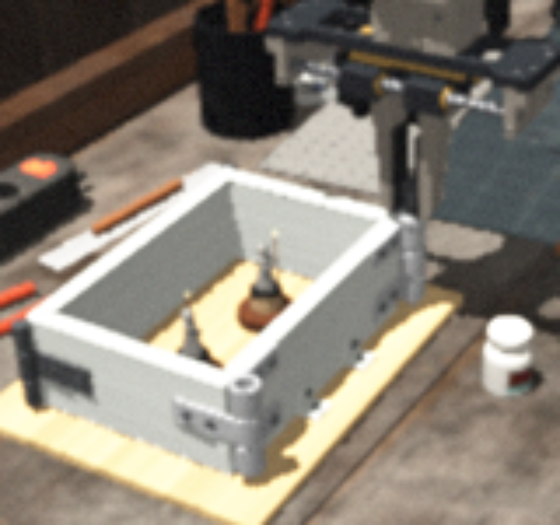

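First pin is home in the right knuckles (crop (405,220)). Now the second.

```bash
python3 - <<'E'
from h import *
effector.release(); env.movel([*S()['ee_pos'][:2],.2]); st()
snap('scene'); print([(np.round(x['at'],3),round(x['score'],2)) for x in tip_of('scene','pin_a')][:3])
pickpin([.4553,-.3422]); hover(LB,'hovL')
E
```

```text
t 92.2 p [ 0.5345 -0.1312  0.1992] F [ 0.3 -0.2 -0.1] w 0.0919 gf 0.0
[(array([ 0.537, -0.133,  0.085]), 0.63), (array([ 0.455, -0.342,  0.079]), 0.55)]
down t 95.8 p [ 0.4552 -0.3422  0.0918] F [ 0.4  0.1 -0.5] w 0.0918 gf 0.0
grip t 96.9 p [ 0.4553 -0.3422  0.092 ] F [ 1.  -1.   0.4] w 0.0132 gf 30.0
up t 97.6 p [ 0.4551 -0.3423  0.12  ] F [-0.3 -0.  -1.2] w 0.0133 gf 30.0
free t 98.7 p [ 0.4547 -0.342   0.259 ] F [-1.   0.1 -1. ] w 0.0136 gf 30.0
hover t 102.8 p [0.5272 0.0797 0.1727] F [ 1.  -0.5 -0.7] w 0.0131 gf 30.0
scene origin 216 215 scale 6 bore exp tile [203. 263.] tip exp [201. 244.] collar exp [188.  63.]
top origin 169 202 scale 6 bore exp tile [207. 202.] tip exp [204. 201.] collar exp [176. 187.]
```

View pics/hovL.png

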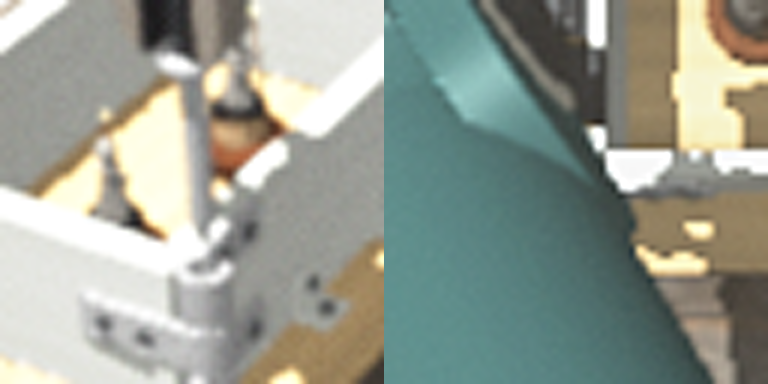

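Tip sits near tile (204,262) over the bore mouth (204,270), so it's aligned sideways. Lowering under guard.

```bash
python3 - <<'E'
from h import *
ok=insert(LB); print(ok)
if ok:
    effector.release(); env.movel([*S()['ee_pos'][:2],.2]); over([.45,-.2],.3,.034); st()
snap('scene','scene6'); print([(np.round(x['at'],3),round(x['score'],2)) for x in tip_of('scene','pin_a')][:3])
print(*figs(),sep='\n')
p=cv2.imread('pics/scene6.png'); cv2.imwrite('pics/c6.png',cv2.resize(p[170:330,180:350],None,fx=3.5,fy=3.5))
E
```

```text
home?
in t 113.3 p [0.5269 0.08   0.0918] F [-4.7  2.6 13.2] w 0.0129 gf 30.0
off [0. 0.]
True
 t 116.6 p [ 0.4502 -0.1988  0.2996] F [-0.1  1.6  0.2] w 0.092 gf 0.0
[(array([0.526, 0.081, 0.084]), 0.67), (array([ 0.536, -0.13 ,  0.084]), 0.58), (array([ 0.611, -0.025, -0.003]), 0.38)]
('scene', [0.6158, 0.0257, 0.0078], 0.64)
('scene', [0.6157, -0.0681, 0.0118], 0.62)
('top', [0.6112, 0.0186, 0.0055], 0.66)
('top', [0.526, 0.0848, 0.079], 0.61)
('top', [0.6209, -0.0654, 0.0098], 0.56)
```

View pics/c6.png

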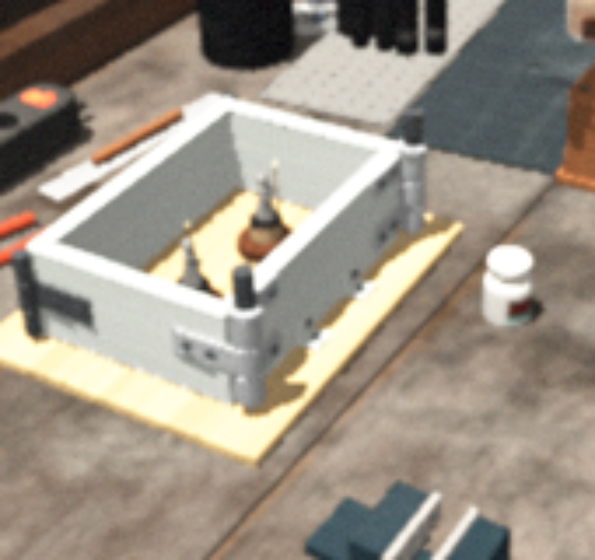

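Both pins are seated at crop (243,300) and (412,145), the gates are shut, and both figures stand well clear. Handing in.

```bash
python3 -c "
from h import *
print(workorder.finish_job())"
```

```text
the job is handed in; nothing more can be done
None
```

I handed in the job with both figures standing clear in the frame, both gates shut, a pin fully home in each gate's knuckles, and the file left in the stand; the hand-in returned no verdict.

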